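Deal glazed tiles into two kit trays

ROBOT

A 7-joint arm with a two-finger parallel gripper is mounted at the origin on a cart in front of the work surface, level with it; the furniture and walls round the work are solid. World frame = base frame: x ahead of the robot, y to its left, z up, the work surface at z = 0. Lengths are in mm, angles in rad, forces in N, time in s.
With the tool pointing down it reaches from about 400 to 875 mm from the base axis. Payload 4.4 kg.
Tool frame: the origin (TCP) lies between the finger pads; the fingertips stand 22 mm ahead of it and the grasp point (between the pads) lies 3 mm ahead of it; z points along the fingers, y is the line along which they close (so a half turn about z gives the same grasp; the last joint's range is limited). The gripper opens to 85 mm and grips with 20 to 120 N. Pads are 22 mm wide; open, the fingers measure 114 mm over their backs; the gripper's body (76 mm by 85 mm) begins 54 mm behind the grasp point. The pads swing forward as they close: fully open they stand 13 mm farther back than shut.
Start: joints at [-1.208, 0.628, 0.038, 1.517, -0.027, 0.996, -0.02], TCP at [270.236, 591.177, 253.313] pointing down, gripper open.
Joint ranges: [-3.06, 3.06], [-0.37, 2.12], [-1.25, 1.32], [0.18, 2.47], [-1.1, 4.24], [0.23, 1.98], [-2.94, 2.94]. Speed limits (rad/s): [2.57, 2.57, 3.14, 3.14, 3.14, 3.14, 3.14].

INTERFACE

Orientations are given as [roll, pitch, yaw] about the fixed x, y, z axes, in that order (R = Rz(yaw) Ry(pitch) Rx(roll)).
In Python, from cell import ctrl gives the robot as it stands.
- The arm moves only by the tool step_arm, never from a script. Its argument "plan" is a list of rows, each an object of numbers: "dx", "dy", "dz": the shift along the tool's x, y, z scaled (see below); "ax", "ay", "az": the turn, a rotation vector about the tool's x, y, z scaled (see below); "gripper": the opening, from 0 (shut) to 1 (fully open). A call has 1 to 20 rows; each row shifts and turns the commanded pose from where the row before left it, along the tool's axes as they then stand; what a row does not reach is not made up. The controller multiplies each number of a shift by 0.3 m and each number of a turn by 90 degrees. A row lasts 1/8 s, in which the tool goes at most 62.5 mm and 10.7 degrees, less where a joint would pass 70% of its speed; a pose out of reach is approached as far as the arm can. A call with a number of a shift or a turn outside -1 to 1 is refused whole. A call with a gripper value outside its range is refused whole. The fingers move at their own pace and stop on an object; the grip force is fixed at half the most. Time passes only in rows, so rows that do not move let the fingers close. It gives the time, the measured TCP pose, the force, the opening and the grip force at its end, in the units of the state.
- ctrl.read_state(): the state, without advancing time (a new reading comes with each control period).
- ctrl.get_image(name): name is "scene" or "top" or "wrist"; returns a dict with "color" (420x560x3 uint8, red, green, blue), "range_z" (420x560 float32, mm along the optical axis (not along the pixel's ray), 0 where there is no reading), "fx", "fy", "cx", "cy" (pixels), "T" (4x4, takes a point from camera to world coordinates); the wrist camera has in their place "T_tool_cam" (4x4, takes a point from camera to tool coordinates, whose origin is the TCP and whose axes are the flange's). Camera axes: x right, y down, z forward; pixel columns grow to the right and rows downward; lengths in mm; the calibration is good to about 2 mm. A picture is of the moment at which its call begins: read the wrist's pose just before it.
- ctrl.finish_job(): hands the job in; it is judged then, once.
The state is a dict: "clock": time; "qpos": joint angles; "qd": joint speeds; "tau": joint torques, N m; "eef_pos": TCP position; "tool_rot": TCP orientation; "force": force on the tool from outside, world axes, zero at the start; "torque": the same for the moment, N m; "width": finger opening in mm; "gripper_force": force on a finger pad.
Only numpy, scipy, OpenCV 4.12 (cv2) and the standard library are available. Lean on these libraries where they do the work, as an engineer would, in place of code of your own. Each camera call takes 0.05 s, during which the arm holds its last target. There are 200 camera calls.

TASK

Make up two mosaic kits: deal the four blue glazed tiles from the plywood board into the two trays, one at a time and in turn, green tray first, then yellow, then green, then yellow, so that each tray ends with two. Set every tile down gently (do not drop it from a height), flat on the tray's floor and not on top of another tile; leave the trays about where they stand, and do not disturb the glue bottle and the tape roll.

Things in the scene. Friction and masses are not known exactly. Their poses are not given: they have to be found in the camera images.
- tile1: one of four alike flat tiles, terracotta with blue glazed top, 84 mm (its x) x 40 mm (its y) x 14 mm (z), about 110 g; at the start it lies flat on the board, in a row with the other tiles along the board's y, sides 84 mm facing one another with gaps of at least 25 mm; origin: centre of its underside
- tile2: one of four alike flat tiles, terracotta with blue glazed top, 84 mm (its x) x 40 mm (its y) x 14 mm (z), about 110 g; at the start it lies flat on the board, in a row with the other tiles along the board's y, sides 84 mm facing one another with gaps of at least 25 mm; origin: centre of its underside
- tile3: one of four alike flat tiles, terracotta with blue glazed top, 84 mm (its x) x 40 mm (its y) x 14 mm (z), about 110 g; at the start it lies flat on the board, in a row with the other tiles along the board's y, sides 84 mm facing one another with gaps of at least 25 mm; origin: centre of its underside
- tile4: one of four alike flat tiles, terracotta with blue glazed top, 84 mm (its x) x 40 mm (its y) x 14 mm (z), about 110 g; at the start it lies flat on the board, in a row with the other tiles along the board's y, sides 84 mm facing one another with gaps of at least 25 mm; origin: centre of its underside
- green_tray: green open tray, 142 mm (its x) x 192 mm (its y), loose, about 0.6 kg, lying on the work surface; inner floor 130 x 180 mm, 6 mm above the origin; walls 6 mm thick, rim 22 mm above the origin; room for two tiles side by side, e.g. centred 45 mm either side of its middle along its y, with their long sides along its x; origin: centre of its underside. May stand left or right
- yellow_tray: yellow open tray, otherwise the same as the green tray; stands on the other side
- board: plywood board on the work surface, 110 mm (its x) x 320 mm (its y) x 10 mm, fixed; its top, on which the tiles lie, is 10 mm above the origin; origin: centre of its underside
- glue_bottle: white glue bottle with red cap, 59 mm in diameter, 152 mm high, standing upright left of the work; bystander; origin: centre of its underside
- tape_roll: roll of tan masking tape, 111 mm in diameter, 25 mm high, lying flat right of the work; bystander; origin: centre of its underside
Mind the look-alikes: they are no part of the job. Leave any red look-alike of the tile3 alone. What is shaped like the tile2 but purple is not meant.

How it is judged (in metres and radians):
On the way, in this order (a step that is already met when the one before it is completed fails the run):
1. a first tile lies flat and released in the green tray (contact force between the fingers and anything else below 0.1 N and ((horizontal distance between tile1 and green_tray below 0.085 m and z of tile1 in the frame of green_tray between 0.003 and 0.012 m) or (horizontal distance between tile2 and green_tray below 0.085 m and z of tile2 in the frame of green_tray between 0.003 and 0.012 m) or (horizontal distance between tile3 and green_tray below 0.085 m and z of tile3 in the frame of green_tray between 0.003 and 0.012 m) or (horizontal distance between tile4 and green_tray below 0.085 m and z of tile4 in the frame of green_tray between 0.003 and 0.012 m))), for 0.1 s.
2. then a tile lies flat and released in the yellow tray (contact force between the fingers and anything else below 0.1 N and ((horizontal distance between tile1 and yellow_tray below 0.085 m and z of tile1 in the frame of yellow_tray between 0.003 and 0.012 m) or (horizontal distance between tile2 and yellow_tray below 0.085 m and z of tile2 in the frame of yellow_tray between 0.003 and 0.012 m) or (horizontal distance between tile3 and yellow_tray below 0.085 m and z of tile3 in the frame of yellow_tray between 0.003 and 0.012 m) or (horizontal distance between tile4 and yellow_tray below 0.085 m and z of tile4 in the frame of yellow_tray between 0.003 and 0.012 m))), for 0.1 s.
3. then a second tile lies flat and released in the green tray (contact force between the fingers and anything else below 0.1 N and ((horizontal distance between each of tile2, tile1 and green_tray below 0.085 m and z of tile2 in the frame of green_tray between 0.003 and 0.012 m and z of tile1 in the frame of green_tray between 0.003 and 0.012 m) or (horizontal distance between each of tile3, tile1 and green_tray below 0.085 m and z of tile3 in the frame of green_tray between 0.003 and 0.012 m and z of tile1 in the frame of green_tray between 0.003 and 0.012 m) or (horizontal distance between each of tile3, tile2 and green_tray below 0.085 m and z of tile3 in the frame of green_tray between 0.003 and 0.012 m and z of tile2 in the frame of green_tray between 0.003 and 0.012 m) or (horizontal distance between each of tile4, tile1 and green_tray below 0.085 m and z of tile4 in the frame of green_tray between 0.003 and 0.012 m and z of tile1 in the frame of green_tray between 0.003 and 0.012 m) or (horizontal distance between each of tile4, tile2 and green_tray below 0.085 m and z of tile4 in the frame of green_tray between 0.003 and 0.012 m and z of tile2 in the frame of green_tray between 0.003 and 0.012 m) or (horizontal distance between each of tile4, tile3 and green_tray below 0.085 m and z of tile4 in the frame of green_tray between 0.003 and 0.012 m and z of tile3 in the frame of green_tray between 0.003 and 0.012 m))), for 0.1 s.
4. then a second tile lies flat and released in the yellow tray (contact force between the fingers and anything else below 0.1 N and ((horizontal distance between each of tile2, tile1 and yellow_tray below 0.085 m and z of tile2 in the frame of yellow_tray between 0.003 and 0.012 m and z of tile1 in the frame of yellow_tray between 0.003 and 0.012 m) or (horizontal distance between each of tile3, tile1 and yellow_tray below 0.085 m and z of tile3 in the frame of yellow_tray between 0.003 and 0.012 m and z of tile1 in the frame of yellow_tray between 0.003 and 0.012 m) or (horizontal distance between each of tile3, tile2 and yellow_tray below 0.085 m and z of tile3 in the frame of yellow_tray between 0.003 and 0.012 m and z of tile2 in the frame of yellow_tray between 0.003 and 0.012 m) or (horizontal distance between each of tile4, tile1 and yellow_tray below 0.085 m and z of tile4 in the frame of yellow_tray between 0.003 and 0.012 m and z of tile1 in the frame of yellow_tray between 0.003 and 0.012 m) or (horizontal distance between each of tile4, tile2 and yellow_tray below 0.085 m and z of tile4 in the frame of yellow_tray between 0.003 and 0.012 m and z of tile2 in the frame of yellow_tray between 0.003 and 0.012 m) or (horizontal distance between each of tile4, tile3 and yellow_tray below 0.085 m and z of tile4 in the frame of yellow_tray between 0.003 and 0.012 m and z of tile3 in the frame of yellow_tray between 0.003 and 0.012 m))), for 0.1 s.
At the end, for the whole second after the job is handed in: Two tiles lie in the green tray and the other two in the yellow tray, each flat on the tray's floor (centre of its underside 3 to 12 mm above the tray's underside; horizontally within 85 mm of the tray's middle, as every tile inside the walls is), not on another tile, released and at rest (all of step 4 and ((horizontal distance between each of tile2, tile1 and green_tray below 0.085 m and z of tile2 in the frame of green_tray between 0.003 and 0.012 m and z of tile1 in the frame of green_tray between 0.003 and 0.012 m) or (horizontal distance between each of tile3, tile1 and green_tray below 0.085 m and z of tile3 in the frame of green_tray between 0.003 and 0.012 m and z of tile1 in the frame of green_tray between 0.003 and 0.012 m) or (horizontal distance between each of tile3, tile2 and green_tray below 0.085 m and z of tile3 in the frame of green_tray between 0.003 and 0.012 m and z of tile2 in the frame of green_tray between 0.003 and 0.012 m) or (horizontal distance between each of tile4, tile1 and green_tray below 0.085 m and z of tile4 in the frame of green_tray between 0.003 and 0.012 m and z of tile1 in the frame of green_tray between 0.003 and 0.012 m) or (horizontal distance between each of tile4, tile2 and green_tray below 0.085 m and z of tile4 in the frame of green_tray between 0.003 and 0.012 m and z of tile2 in the frame of green_tray between 0.003 and 0.012 m) or (horizontal distance between each of tile4, tile3 and green_tray below 0.085 m and z of tile4 in the frame of green_tray between 0.003 and 0.012 m and z of tile3 in the frame of green_tray between 0.003 and 0.012 m)) and linear speed of each of tile1, tile2, tile3, tile4 below 0.03 m/s); the robot touches nothing.
It fails at once if a tile let go more than 50 mm above the work surface ((height (world z) of tile1 above 0.05 m and contact force between the fingers and tile1 below 0.02 N) or (height (world z) of tile2 above 0.05 m and contact force between the fingers and tile2 below 0.02 N) or (height (world z) of tile3 above 0.05 m and contact force between the fingers and tile3 below 0.02 N) or (height (world z) of tile4 above 0.05 m and contact force between the fingers and tile4 below 0.02 N)).
It fails at once if a tray shifted by more than 40 mm (distance of any of green_tray, yellow_tray from where it was at the start of the episode above 0.04 m).
It fails at once if the glue bottle moved by more than 20 mm or tipped (distance of glue_bottle from where it was at the start of the episode above 0.02 m or angle between glue_bottle's own z axis and vertical above 0.3 rad).
It fails at once if the tape roll moved by more than 20 mm (distance of tape_roll from where it was at the start of the episode above 0.02 m).
It also fails if it takes over 72 s, if anything falls off the work surface, if the arm or the gripper's body presses on something with over 40 N, if the wrist force passes 120 N, or if a joint passes its speed limit or range.

## Working session

There is one attempt and no reset: what is moved stays moved. The work goes in short steps, Python scripts to look and compute and a tool call to move; the robot and the scene stay as the last step left them, time stands still between calls to the robot, and variables do not carry over. Pictures are saved under pics/ and viewed, at most 10 in all, crops included, and the job is handed in when it is done.

Besides the shell and the picture viewer there is one more tool, called after ">>>" in YAML: its name, and indented under it one key for each argument. step_arm: Moves the arm, as the interface text tells. Shifts and turns lie within -1 to 1; 1 stands for 0.3 m of shift or 90 degrees of turn. Its arguments: {"type":"object","properties":{"plan":{"type":"array"}},"required":["plan"]}

```bash
mkdir -p pics
python3 - <<'E'
from cell import ctrl
import cv2,numpy as np
s=ctrl.read_state();print({k:np.round(v,3) if not isinstance(v,dict) else v for k,v in s.items()})
for n in("top","scene"):
    d=ctrl.get_image(n);cv2.imwrite(f"pics/{n}0.png",d["color"][:,:,::-1])
    np.savez(f"{n}0.npz",**d)
    print(n,d["fx"],d["cx"],d["cy"],np.round(d["T"],3).tolist())
E
```

```text
{'clock': np.float64(0.0), 'qpos': array([-1.208,  0.629,  0.038,  1.518, -0.027,  0.996, -0.02 ]), 'qd': array([ 0.001,  0.   ,  0.   ,  0.001, -0.003,  0.   ,  0.001]), 'tau': array([-0.0000e+00, -5.6342e+01,  1.2260e+00, -1.9345e+01,  1.1000e-02,
        1.0000e-02, -0.0000e+00]), 'eef_pos': array([269.996, 590.617, 252.378]), 'tool_rot': array([-3.14 ,  0.   ,  2.713]), 'force': array([ 0.301,  0.071, -0.212]), 'torque': array([0.028, 0.023, 0.011]), 'gripper_force': np.float64(0.0), 'width': np.float64(85.476)}
top 535.5257059006235 276.7430359982186 210.15738848515258 [[0.024, -0.987, 0.156, 315.603], [-1.0, -0.024, 0.001, -1.771], [0.003, -0.156, -0.988, 1567.426], [0.0, 0.0, 0.0, 1.0]]
scene 492.43415448421587 280.0824209844783 208.4011058247928 [[0.573, -0.435, 0.694, -558.765], [-0.819, -0.317, 0.478, -772.26], [0.012, -0.843, -0.538, 929.048], [0.0, 0.0, 0.0, 1.0]]
```

View pics/top0.png

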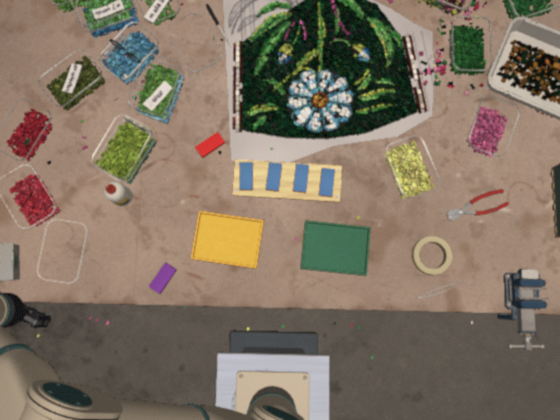

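The top view shows four blue tiles on the board at about (246,177), (273,177), (301,179) and (327,182). The yellow tray is at (227,240) and the green tray at (336,248). The bottle is at (117,190) and the tape at (432,255). The red look-alike (210,145) and the purple one (163,277) are both off the board. Next I segment by colour and project to known heights.

```bash
cat > h.py <<'E'
import numpy as np,cv2
def proj(d,uv,z):
    uv=np.atleast_2d(uv).astype(float)
    r=np.c_[(uv[:,0]-d["cx"])/d["fx"],(uv[:,1]-d["cy"])/d["fy"],np.ones(len(uv))]@d["T"][:3,:3].T
    o=d["T"][:3,3]; return o+r*((z-o[2])/r[:,2])[:,None]
def find(d,lo,hi,z,amin,roi=(0,0,560,420)):
    h=cv2.cvtColor(np.ascontiguousarray(d["color"]),cv2.COLOR_RGB2HSV)
    m=cv2.inRange(h,lo,hi); k=np.zeros_like(m);x0,y0,x1,y1=roi;k[y0:y1,x0:x1]=255;m&=k
    out=[]
    for c in cv2.findContours(m,cv2.RETR_EXTERNAL,cv2.CHAIN_APPROX_NONE)[0]:
        if cv2.contourArea(c)<amin: continue
        P=proj(d,c[:,0],z)[:,:2].astype(np.float32)
        (cx,cy),(w,hh),a=cv2.minAreaRect(P)
        if w<hh: w,hh,a=hh,w,a+90
        out.append((round(cx,1),round(cy,1),round(w,1),round(hh,1),round((a+90)%180-90,1)))  # angle of long side from world x
    return sorted(out,key=lambda t:-t[1])
E
python3 - <<'E'
from h import *
for n in("top","scene"):
    d=np.load(n+"0.npz")
    print(n)
    roi=(200,130,380,290) if n=="top" else (0,0,560,420)
    print("blue",*find(d,(100,90,60),(125,255,255),24,60 if n=="top" else 60,roi),sep="\n ")
    print("yel",find(d,(18,170,120),(30,255,255),22,1500,roi))
    print("grn",find(d,(65,90,40),(90,255,160),22,1500,roi))
d=np.load("top0.npz"); 
for u,v in((246,178),(273,178),(301,180),(327,183),(227,240),(336,248),(117,187),(432,240)):
    z=d["range_z"][v,u]; p=d["T"]@[(u-d["cx"])/d["fx"]*z,(v-d["cy"])/d["fy"]*z,z,1]; print(u,v,np.round(p[:3]))
E
```

```text
top
blue
 (660.2, 93.8, 75.4, 32.4, 1.4)
 (660.4, 11.4, 76.7, 32.6, -5.6)
 (658.2, -68.8, 75.9, 32.5, -5.9)
 (647.3, -144.9, 76.1, 32.7, -5.1)
yel [(470.8, 140.1, 184.3, 136.8, 83.0)]
grn [(454.6, -172.7, 183.8, 133.8, 85.3)]
scene
blue
 (659.7, 93.4, 80.2, 33.5, 0.2)
 (660.8, 11.7, 79.0, 34.1, -5.2)
 (658.0, -69.3, 80.1, 34.6, -5.3)
 (647.1, -145.1, 80.4, 34.8, -5.2)
yel [(462.0, 133.1, 205.9, 156.5, 82.7)]
grn []
246 178 [653.  93.  22.]
273 178 [655.  13.  23.]
301 180 [652. -70.  19.]
327 183 [ 646. -147.   14.]
227 240 [470. 143.   4.]
336 248 [ 454. -176.    6.]
117 187 [601. 445. 104.]
432 240 [ 483. -451.   25.]
```

View pics/scene0.png

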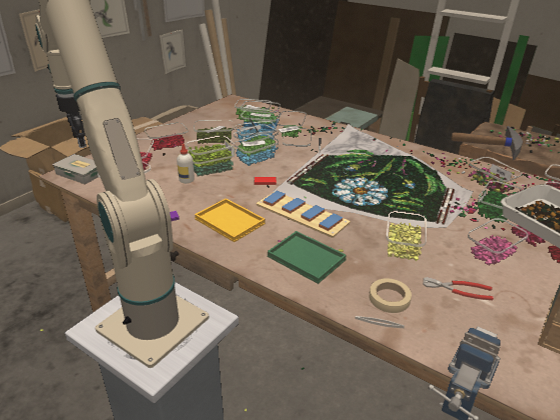

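Both cameras agree on the tiles to about 1 mm, and the sizes match apart from the mask edges. I'll start with the rightmost tile (647,-145), which goes to green. First move: turn and travel above it.

>>> step_arm:
  plan:
    - {"az": -0.108, "gripper": 1}
    - {"az": -0.108, "gripper": 1}
    - {"dx": -0.105, "dy": -0.166, "gripper": 0.75}
    - {"dx": -0.105, "dy": -0.166, "gripper": 0.75}
    - {"dx": -0.105, "dy": -0.166, "gripper": 0.75}
    - {"dx": -0.105, "dy": -0.166, "gripper": 0.75}
    - {"dx": -0.105, "dy": -0.166, "gripper": 0.75}
    - {"dx": -0.105, "dy": -0.166, "gripper": 0.75}
    - {"dx": -0.105, "dy": -0.166, "gripper": 0.75}
    - {"dx": -0.105, "dy": -0.166, "gripper": 0.75}
    - {"dx": -0.105, "dy": -0.166, "gripper": 0.75}
    - {"dx": -0.105, "dy": -0.166, "gripper": 0.75}
    - {"dx": -0.105, "dy": -0.166, "gripper": 0.75}
    - {"dx": -0.105, "dy": -0.166, "gripper": 0.75}
    - {"dx": -0.105, "dy": -0.166, "gripper": 0.75}
    - {"dx": -0.105, "dy": -0.166, "gripper": 0.75}
    - {"gripper": 0.75}
    - {"gripper": 0.75}

```text
invalid input
```

>>> step_arm:
  plan:
    - {"dx": 0, "dy": 0, "dz": 0, "ax": 0, "ay": 0, "az": -0.108, "gripper": 1}
    - {"dx": 0, "dy": 0, "dz": 0, "ax": 0, "ay": 0, "az": -0.108, "gripper": 1}
    - {"dx": -0.105, "dy": -0.166, "dz": 0, "ax": 0, "ay": 0, "az": 0, "gripper": 0.75}
    - {"dx": -0.105, "dy": -0.166, "dz": 0, "ax": 0, "ay": 0, "az": 0, "gripper": 0.75}

```text
clock: 0.6
eef_pos: [324.3, 485.0, 252.6]
tool_rot: [-3.141, -0.0, 3.054]
force: [1.0, -0.6, -0.1]
width: 64.1
gripper_force: 0.0
```

>>> step_arm:
  plan:
    - {"dx": -0.105, "dy": -0.166, "dz": 0, "ax": 0, "ay": 0, "az": 0, "gripper": 0.75}
    - {"dx": -0.105, "dy": -0.166, "dz": 0, "ax": 0, "ay": 0, "az": 0, "gripper": 0.75}
    - {"dx": -0.105, "dy": -0.166, "dz": 0, "ax": 0, "ay": 0, "az": 0, "gripper": 0.75}
    - {"dx": -0.105, "dy": -0.166, "dz": 0, "ax": 0, "ay": 0, "az": 0, "gripper": 0.75}
    - {"dx": -0.105, "dy": -0.166, "dz": 0, "ax": 0, "ay": 0, "az": 0, "gripper": 0.75}
    - {"dx": -0.105, "dy": -0.166, "dz": 0, "ax": 0, "ay": 0, "az": 0, "gripper": 0.75}
    - {"dx": -0.105, "dy": -0.166, "dz": 0, "ax": 0, "ay": 0, "az": 0, "gripper": 0.75}
    - {"dx": -0.105, "dy": -0.166, "dz": 0, "ax": 0, "ay": 0, "az": 0, "gripper": 0.75}
    - {"dx": -0.105, "dy": -0.166, "dz": 0, "ax": 0, "ay": 0, "az": 0, "gripper": 0.75}
    - {"dx": -0.105, "dy": -0.166, "dz": 0, "ax": 0, "ay": 0, "az": 0, "gripper": 0.75}
    - {"dx": -0.105, "dy": -0.166, "dz": 0, "ax": 0, "ay": 0, "az": 0, "gripper": 0.75}
    - {"dx": -0.105, "dy": -0.166, "dz": 0, "ax": 0, "ay": 0, "az": 0, "gripper": 0.75}
    - {"dx": 0, "dy": 0, "dz": 0, "ax": 0, "ay": 0, "az": 0, "gripper": 0.75}

```text
clock: 2.22
eef_pos: [647.3, -149.8, 252.2]
tool_rot: [-3.137, -0.0, 3.044]
force: [-0.0, 0.1, -0.1]
width: 64.2
gripper_force: 0.0
```

```bash
cat >> h.py <<'E'
from scipy.spatial.transform import Rotation as Ro
def wrist(ctrl):
    s=ctrl.read_state(); d=dict(ctrl.get_image("wrist"))
    T=np.eye(4);T[:3,:3]=Ro.from_euler("xyz",s["tool_rot"]).as_matrix();T[:3,3]=s["eef_pos"]
    d["T"]=T@d["T_tool_cam"]; return s,d
def go(s,x,y,z):  # needed shift in tool units from state s
    R=Ro.from_euler("xyz",s["tool_rot"]).as_matrix()
    return np.round(R.T@(np.array([x,y,z])-s["eef_pos"])/300,3)
E
python3 - <<'E'
from cell import ctrl
from h import *
s,d=wrist(ctrl);print(s["eef_pos"],s["tool_rot"])
print(find(d,(100,90,60),(125,255,255),24,300))
print("grn",find(d,(65,90,40),(90,255,160),22,1500))
cv2.imwrite("pics/w1.png",d["color"][:,:,::-1])
E
```

```text
[ 647.30267289 -149.81452924  252.17139457] [-3.13743061e+00 -1.10513894e-04  3.04357935e+00]
[(660.9, 92.3, 79.9, 38.0, 0.6), (661.3, 10.8, 79.6, 36.6, -5.8), (659.5, -69.3, 78.6, 36.5, -5.6), (648.6, -145.3, 79.1, 36.5, -5.6)]
grn [(510.3, -177.5, 188.3, 36.1, 84.4)]
```

View pics/w1.png

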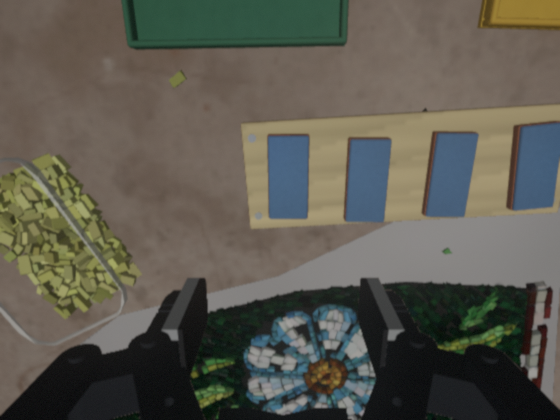

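The wrist view shows the four tiles, the nearest at about (288,177), and the green tray edge at the top; positions agree within 2 mm. I'll descend and grip the first tile.

>>> step_arm:
  plan:
    - {"dx": -0.002, "dy": 0.015, "dz": 0.15, "ax": 0, "ay": 0, "az": 0, "gripper": 0.75}
    - {"dx": 0, "dy": 0, "dz": 0.19, "ax": 0, "ay": 0, "az": 0, "gripper": 0.75}
    - {"dx": 0, "dy": 0, "dz": 0.19, "ax": 0, "ay": 0, "az": 0, "gripper": 0.75}
    - {"dx": 0, "dy": 0, "dz": 0.12, "ax": 0, "ay": 0, "az": 0, "gripper": 0.75}
    - {"dx": 0, "dy": 0, "dz": 0.05, "ax": 0, "ay": 0, "az": 0, "gripper": 0.75}
    - {"dx": 0, "dy": 0, "dz": 0.015, "ax": 0, "ay": 0, "az": 0, "gripper": 0.75}
    - {"dx": 0, "dy": 0, "dz": 0.012, "ax": 0, "ay": 0, "az": 0, "gripper": 0.75}
    - {"dx": 0, "dy": 0, "dz": 0, "ax": 0, "ay": 0, "az": 0, "gripper": 0.75}

```text
clock: 3.28
eef_pos: [648.9, -138.3, 36.4]
tool_rot: [-3.141, 0.002, 3.052]
force: [-1.0, 0.3, 0.0]
width: 63.9
gripper_force: 0.0
```

>>> step_arm:
  plan:
    - {"dx": 0, "dy": -0.023, "dz": 0, "ax": 0, "ay": 0, "az": 0, "gripper": 0.75}
    - {"dx": 0, "dy": 0, "dz": 0.007, "ax": 0, "ay": 0, "az": 0, "gripper": 0.75}
    - {"dx": 0, "dy": 0, "dz": 0, "ax": 0, "ay": 0, "az": 0, "gripper": 0.75}
    - {"dx": 0, "dy": 0, "dz": 0, "ax": 0, "ay": 0, "az": 0, "gripper": 0.75}

```text
clock: 3.78
eef_pos: [647.5, -144.9, 33.0]
tool_rot: [3.141, -0.0, 3.052]
force: [-0.2, 0.1, 0.8]
width: 64.2
gripper_force: 0.0
```

Positioned, so I close the gripper and then lift a little.

>>> step_arm:
  plan:
    - {"dx": 0, "dy": 0, "dz": 0, "ax": 0, "ay": 0, "az": 0, "gripper": 0}
    - {"dx": 0, "dy": 0, "dz": 0, "ax": 0, "ay": 0, "az": 0, "gripper": 0}
    - {"dx": 0, "dy": 0, "dz": 0, "ax": 0, "ay": 0, "az": 0, "gripper": 0}
    - {"dx": 0, "dy": 0, "dz": 0, "ax": 0, "ay": 0, "az": 0, "gripper": 0}
    - {"dx": 0, "dy": 0, "dz": -0.02, "ax": 0, "ay": 0, "az": 0, "gripper": 0}
    - {"dx": 0, "dy": 0, "dz": -0.06, "ax": 0, "ay": 0, "az": 0, "gripper": 0}
    - {"dx": 0, "dy": 0, "dz": -0.12, "ax": 0, "ay": 0, "az": 0, "gripper": 0}
    - {"dx": 0, "dy": 0, "dz": 0, "ax": 0, "ay": 0, "az": 0, "gripper": 0}
    - {"dx": 0, "dy": 0, "dz": 0, "ax": 0, "ay": 0, "az": 0, "gripper": 0}

```text
clock: 4.9
eef_pos: [647.3, -145.1, 93.4]
tool_rot: [-3.142, -0.0, 3.052]
force: [-1.2, 0.6, -1.8]
width: 38.2
gripper_force: 60.7
```

Tile held (38 mm). Move over green's right-hand spot (451,-215).

>>> step_arm:
  plan:
    - {"dx": 0.08, "dy": -0.037, "dz": 0, "ax": 0, "ay": 0, "az": 0, "gripper": 0}
    - {"dx": 0.13, "dy": -0.059, "dz": 0, "ax": 0, "ay": 0, "az": 0, "gripper": 0}
    - {"dx": 0.13, "dy": -0.059, "dz": 0, "ax": 0, "ay": 0, "az": 0, "gripper": 0}
    - {"dx": 0.13, "dy": -0.059, "dz": 0, "ax": 0, "ay": 0, "az": 0, "gripper": 0}
    - {"dx": 0.1, "dy": -0.046, "dz": 0, "ax": 0, "ay": 0, "az": 0, "gripper": 0}
    - {"dx": 0.06, "dy": -0.029, "dz": 0, "ax": 0, "ay": 0, "az": 0, "gripper": 0}
    - {"dx": 0, "dy": 0, "dz": 0.1, "ax": 0, "ay": 0, "az": 0, "gripper": 0}
    - {"dx": 0, "dy": 0, "dz": 0.06, "ax": 0, "ay": 0, "az": 0, "gripper": 0}
    - {"dx": 0, "dy": 0, "dz": 0, "ax": 0, "ay": 0, "az": 0, "gripper": 0}
    - {"dx": 0, "dy": 0, "dz": 0, "ax": 0, "ay": 0, "az": 0, "gripper": 0}
    - {"dx": 0, "dy": 0, "dz": 0, "ax": 0, "ay": 0, "az": 0, "gripper": 0}

```text
clock: 6.28
eef_pos: [452.2, -214.7, 45.8]
tool_rot: [-3.141, 0.001, 3.052]
force: [0.0, 0.0, -0.3]
width: 38.5
gripper_force: 60.7
```

Run:
```python
from cell import ctrl
from h import *
s,d=wrist(ctrl);t=ctrl.get_image("top")
print(find(d,(100,90,60),(125,255,255),45,300))
print("grn",find(d,(65,90,40),(90,255,160),22,1500))
a=cv2.resize(t["color"][200:300,180:390],None,fx=2.6,fy=2.6)[:,:560]
cv2.imwrite("pics/w2.png",np.vstack([cv2.resize(d["color"],(448,336)),cv2.resize(a,(448,213))])[:,:,::-1])
```

```text
[(447.2, -213.7, 76.6, 36.2, -5.0)]
grn [(453.9, -172.8, 190.0, 138.4, 84.6), (498.8, -218.6, 59.6, 45.8, 84.9)]
```

View pics/w2.png

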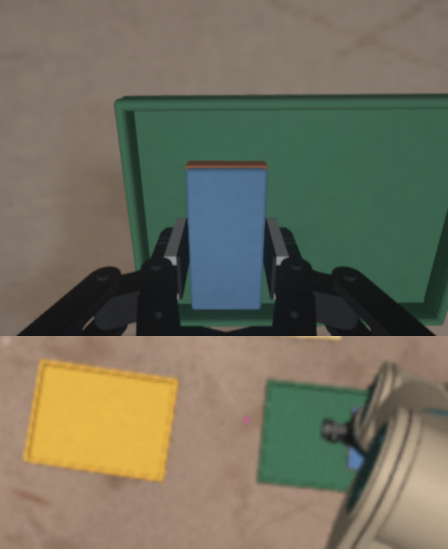

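The wrist view shows the tile held level at about (227,237) over the green tray's right half, clear of the walls. I'll lower it gently.

>>> step_arm:
  plan:
    - {"dx": 0, "dy": 0, "dz": 0.02, "ax": 0, "ay": 0, "az": 0, "gripper": 0}
    - {"dx": 0, "dy": 0, "dz": 0.02, "ax": 0, "ay": 0, "az": 0, "gripper": 0}
    - {"dx": 0, "dy": 0, "dz": 0.01, "ax": 0, "ay": 0, "az": 0, "gripper": 0}
    - {"dx": 0, "dy": 0, "dz": 0.003, "ax": 0, "ay": 0, "az": 0, "gripper": 0}
    - {"dx": 0, "dy": 0, "dz": 0, "ax": 0, "ay": 0, "az": 0, "gripper": 0}
    - {"dx": 0, "dy": 0, "dz": 0, "ax": 0, "ay": 0, "az": 0, "gripper": 0}

```text
clock: 7.12
eef_pos: [451.2, -214.4, 29.4]
tool_rot: [3.141, -0.001, 3.052]
force: [-1.1, 0.3, 5.8]
width: 38.6
gripper_force: 61.3
```

Touching the floor at 5.8 N, so I release and rise.

>>> step_arm:
  plan:
    - {"dx": 0, "dy": 0, "dz": 0, "ax": 0, "ay": 0, "az": 0, "gripper": 0.6}
    - {"dx": 0, "dy": 0, "dz": 0, "ax": 0, "ay": 0, "az": 0, "gripper": 0.6}
    - {"dx": 0, "dy": 0, "dz": 0, "ax": 0, "ay": 0, "az": 0, "gripper": 0.6}
    - {"dx": 0, "dy": 0, "dz": -0.03, "ax": 0, "ay": 0, "az": 0, "gripper": 0.6}
    - {"dx": 0, "dy": 0, "dz": -0.1, "ax": 0, "ay": 0, "az": 0, "gripper": 0.6}
    - {"dx": 0, "dy": 0, "dz": -0.15, "ax": 0, "ay": 0, "az": 0, "gripper": 0.6}
    - {"dx": 0, "dy": 0, "dz": 0, "ax": 0, "ay": 0, "az": 0, "gripper": 0.75}
    - {"dx": 0, "dy": 0, "dz": 0, "ax": 0, "ay": 0, "az": 0, "gripper": 0.75}

```text
clock: 8.12
eef_pos: [451.4, -214.5, 113.5]
tool_rot: [-3.141, 0.0, 3.052]
force: [-0.8, 0.3, -0.1]
width: 63.9
gripper_force: 0.0
```

Run:
```python
from cell import ctrl
from h import *
s,d=wrist(ctrl)
print(find(d,(100,90,60),(125,255,255),20,300))
print("grn",find(d,(65,90,40),(90,255,160),22,1500))
# joint-limit sanity and travel to tile1
print(s["eef_pos"],s["tool_rot"],s["qpos"],go(s,660.3,93.2,115))
```

```text
[(452.2, -214.0, 80.7, 38.2, -5.2)]
grn [(454.4, -173.1, 188.7, 138.2, 84.9)]
[ 451.425074   -214.54227191  113.45776375] [-3.14146815e+00  3.82284339e-04  3.05204250e+00] [ 0.41925644  0.63732973 -0.04679727  2.05345299  0.06383308  0.45173177
  1.80544868] [-0.602  1.084 -0.005]
```

Tile 1 lies in green at (452,-214), and the tray hasn't moved. Next, the leftmost tile (660.5,93).

>>> step_arm:
  plan:
    - {"dx": 0, "dy": 0, "dz": 0, "ax": 0, "ay": 0, "az": -0.064, "gripper": 0.75}
    - {"dx": -0.057, "dy": 0.081, "dz": 0, "ax": 0, "ay": 0, "az": 0, "gripper": 0.75}
    - {"dx": -0.099, "dy": 0.143, "dz": 0, "ax": 0, "ay": 0, "az": 0, "gripper": 0.75}
    - {"dx": -0.106, "dy": 0.153, "dz": 0, "ax": 0, "ay": 0, "az": 0, "gripper": 0.75}
    - {"dx": -0.106, "dy": 0.153, "dz": 0, "ax": 0, "ay": 0, "az": 0, "gripper": 0.75}
    - {"dx": -0.106, "dy": 0.153, "dz": 0, "ax": 0, "ay": 0, "az": 0, "gripper": 0.75}
    - {"dx": -0.099, "dy": 0.143, "dz": 0, "ax": 0, "ay": 0, "az": 0, "gripper": 0.75}
    - {"dx": -0.078, "dy": 0.112, "dz": 0, "ax": 0, "ay": 0, "az": 0, "gripper": 0.75}
    - {"dx": -0.057, "dy": 0.08, "dz": 0, "ax": 0, "ay": 0, "az": 0, "gripper": 0.75}
    - {"dx": 0, "dy": 0, "dz": 0.1, "ax": 0, "ay": 0, "az": 0, "gripper": 0.75}
    - {"dx": 0, "dy": 0, "dz": 0.06, "ax": 0, "ay": 0, "az": 0, "gripper": 0.75}
    - {"dx": 0, "dy": 0, "dz": 0, "ax": 0, "ay": 0, "az": 0, "gripper": 0.75}
    - {"dx": 0, "dy": 0, "dz": 0, "ax": 0, "ay": 0, "az": 0, "gripper": 0.75}
    - {"dx": 0, "dy": 0, "dz": 0, "ax": 0, "ay": 0, "az": 0, "gripper": 0.75}

```text
clock: 9.93
eef_pos: [661.3, 92.9, 66.3]
tool_rot: [3.141, 0.002, -3.131]
force: [1.0, 0.1, 0.8]
width: 63.7
gripper_force: 0.0
```

>>> step_arm:
  plan:
    - {"dx": 0, "dy": 0, "dz": 0.07, "ax": 0, "ay": 0, "az": 0, "gripper": 0.75}
    - {"dx": 0, "dy": 0, "dz": 0.03, "ax": 0, "ay": 0, "az": 0, "gripper": 0.75}
    - {"dx": 0, "dy": 0, "dz": 0.011, "ax": 0, "ay": 0, "az": 0, "gripper": 0.75}
    - {"dx": 0, "dy": 0, "dz": 0, "ax": 0, "ay": 0, "az": 0, "gripper": 0.75}
    - {"dx": 0, "dy": 0, "dz": 0, "ax": 0, "ay": 0, "az": 0, "gripper": 0}
    - {"dx": 0, "dy": 0, "dz": 0, "ax": 0, "ay": 0, "az": 0, "gripper": 0}
    - {"dx": 0, "dy": 0, "dz": 0, "ax": 0, "ay": 0, "az": 0, "gripper": 0}
    - {"dx": 0, "dy": 0, "dz": 0, "ax": 0, "ay": 0, "az": 0, "gripper": 0}

```text
clock: 10.92
eef_pos: [661.1, 93.2, 32.6]
tool_rot: [3.141, 0.001, -3.131]
force: [-1.3, -0.3, 6.2]
width: 38.0
gripper_force: 61.9
```

>>> step_arm:
  plan:
    - {"dx": 0, "dy": 0, "dz": -0.02, "ax": 0, "ay": 0, "az": 0, "gripper": 0}
    - {"dx": 0, "dy": 0, "dz": -0.06, "ax": 0, "ay": 0, "az": 0, "gripper": 0}
    - {"dx": 0, "dy": 0, "dz": -0.12, "ax": 0, "ay": 0, "az": 0, "gripper": 0}
    - {"dx": 0, "dy": 0, "dz": 0, "ax": 0, "ay": 0, "az": 0.084, "gripper": 0}
    - {"dx": 0.065, "dy": 0.022, "dz": 0, "ax": 0, "ay": 0, "az": 0, "gripper": 0}
    - {"dx": 0.117, "dy": 0.039, "dz": 0, "ax": 0, "ay": 0, "az": 0, "gripper": 0}
    - {"dx": 0.13, "dy": 0.044, "dz": 0, "ax": 0, "ay": 0, "az": 0, "gripper": 0}
    - {"dx": 0.13, "dy": 0.044, "dz": 0, "ax": 0, "ay": 0, "az": 0, "gripper": 0}
    - {"dx": 0.117, "dy": 0.039, "dz": 0, "ax": 0, "ay": 0, "az": 0, "gripper": 0}
    - {"dx": 0.09, "dy": 0.03, "dz": 0, "ax": 0, "ay": 0, "az": 0, "gripper": 0}
    - {"dx": 0, "dy": 0, "dz": 0.1, "ax": 0, "ay": 0, "az": 0, "gripper": 0}
    - {"dx": 0, "dy": 0, "dz": 0.06, "ax": 0, "ay": 0, "az": 0, "gripper": 0}
    - {"dx": 0, "dy": 0, "dz": 0, "ax": 0, "ay": 0, "az": 0, "gripper": 0}
    - {"dx": 0, "dy": 0, "dz": 0, "ax": 0, "ay": 0, "az": 0, "gripper": 0}
    - {"dx": 0, "dy": 0, "dz": 0, "ax": 0, "ay": 0, "az": 0, "gripper": 0}

```text
clock: 12.8
eef_pos: [475.9, 181.8, 44.9]
tool_rot: [3.141, 0.002, 3.02]
force: [0.0, 0.1, -1.7]
width: 38.7
gripper_force: 61.2
```

Run:
```python
from cell import ctrl
from h import *
s,d=wrist(ctrl)
print(find(d,(100,90,60),(125,255,255),38,300))
print("yel",find(d,(18,150,60),(30,255,255),22,1500))
cv2.imwrite("pics/w3.png",cv2.resize(d["color"],(448,336))[:,:,::-1])
```

```text
[(474.6, 182.4, 79.9, 37.6, -6.9)]
yel [(523.8, 176.4, 59.6, 46.7, 84.5), (470.7, 142.4, 189.1, 142.0, 83.1)]
```

View pics/w3.png

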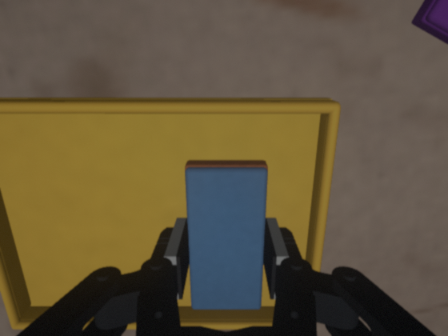

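The tile is level at about (227,237) in the wrist view, over the yellow tray's left half and clear of the wall at (325,200). Lower, then release.

>>> step_arm:
  plan:
    - {"dx": 0, "dy": 0, "dz": 0.02, "ax": 0, "ay": 0, "az": 0, "gripper": 0}
    - {"dx": 0, "dy": 0, "dz": 0.018, "ax": 0, "ay": 0, "az": 0, "gripper": 0}
    - {"dx": 0, "dy": 0, "dz": 0.009, "ax": 0, "ay": 0, "az": 0, "gripper": 0}
    - {"dx": 0, "dy": 0, "dz": 0.004, "ax": 0, "ay": 0, "az": 0, "gripper": 0}
    - {"dx": 0, "dy": 0, "dz": 0, "ax": 0, "ay": 0, "az": 0, "gripper": 0}
    - {"dx": 0, "dy": 0, "dz": 0, "ax": 0, "ay": 0, "az": 0, "gripper": 0}

```text
clock: 13.6
eef_pos: [474.9, 181.5, 28.6]
tool_rot: [-3.141, -0.0, 3.021]
force: [-1.5, -0.4, 0.3]
width: 38.4
gripper_force: 61.4
```

>>> step_arm:
  plan:
    - {"dx": 0, "dy": 0, "dz": 0.002, "ax": 0, "ay": 0, "az": 0, "gripper": 0}
    - {"dx": 0, "dy": 0, "dz": 0, "ax": 0, "ay": 0, "az": 0, "gripper": 0.6}
    - {"dx": 0, "dy": 0, "dz": 0, "ax": 0, "ay": 0, "az": 0, "gripper": 0.6}
    - {"dx": 0, "dy": 0, "dz": 0, "ax": 0, "ay": 0, "az": 0, "gripper": 0.6}
    - {"dx": 0, "dy": 0, "dz": -0.03, "ax": 0, "ay": 0, "az": 0, "gripper": 0.6}
    - {"dx": 0, "dy": 0, "dz": -0.1, "ax": 0, "ay": 0, "az": 0, "gripper": 0.6}
    - {"dx": 0, "dy": 0, "dz": -0.15, "ax": 0, "ay": 0, "az": 0, "gripper": 0.6}
    - {"dx": 0, "dy": 0, "dz": 0, "ax": 0, "ay": 0, "az": 0, "gripper": 0.75}
    - {"dx": 0, "dy": 0, "dz": 0, "ax": 0, "ay": 0, "az": 0, "gripper": 0.75}

```text
clock: 14.72
eef_pos: [475.1, 181.6, 112.3]
tool_rot: [3.141, 0.0, 3.021]
force: [-0.5, -0.2, -0.4]
width: 63.8
gripper_force: 0.0
```

Run:
```python
from cell import ctrl
from h import *
s,d=wrist(ctrl)
print(find(d,(100,90,60),(125,255,255),20,300))
print("yel",find(d,(18,150,60),(30,255,255),22,1500))
print(s["eef_pos"],s["tool_rot"])
```

```text
[(475.0, 182.0, 79.5, 37.0, -7.0)]
yel [(471.4, 142.3, 189.3, 140.9, 83.1)]
[475.05711317 181.61424559 112.27851706] [3.14127150e+00 3.35213374e-04 3.02074194e+00]
```

Placed. Next, the tile at (659,-69) for green.

>>> step_arm:
  plan:
    - {"dx": 0, "dy": 0, "dz": 0, "ax": 0, "ay": 0, "az": -0.016, "gripper": 0.75}
    - {"dx": -0.055, "dy": -0.062, "dz": 0, "ax": 0, "ay": 0, "az": 0, "gripper": 0.75}
    - {"dx": -0.104, "dy": -0.116, "dz": 0, "ax": 0, "ay": 0, "az": 0, "gripper": 0.75}
    - {"dx": -0.124, "dy": -0.139, "dz": 0, "ax": 0, "ay": 0, "az": 0, "gripper": 0.75}
    - {"dx": -0.124, "dy": -0.139, "dz": 0, "ax": 0, "ay": 0, "az": 0, "gripper": 0.75}
    - {"dx": -0.117, "dy": -0.131, "dz": 0, "ax": 0, "ay": 0, "az": 0, "gripper": 0.75}
    - {"dx": -0.097, "dy": -0.108, "dz": 0, "ax": 0, "ay": 0, "az": 0, "gripper": 0.75}
    - {"dx": -0.069, "dy": -0.078, "dz": 0, "ax": 0, "ay": 0, "az": 0, "gripper": 0.75}
    - {"dx": 0, "dy": 0, "dz": 0.1, "ax": 0, "ay": 0, "az": 0, "gripper": 0.75}
    - {"dx": 0, "dy": 0, "dz": 0.06, "ax": 0, "ay": 0, "az": 0, "gripper": 0.75}
    - {"dx": 0, "dy": 0, "dz": 0, "ax": 0, "ay": 0, "az": 0, "gripper": 0.75}
    - {"dx": 0, "dy": 0, "dz": 0, "ax": 0, "ay": 0, "az": 0, "gripper": 0.75}
    - {"dx": 0, "dy": 0, "dz": 0, "ax": 0, "ay": 0, "az": 0, "gripper": 0.75}

```text
clock: 16.4
eef_pos: [659.7, -68.7, 65.0]
tool_rot: [3.142, 0.002, 3.046]
force: [0.6, 0.6, 0.5]
width: 64.2
gripper_force: 0.0
```

>>> step_arm:
  plan:
    - {"dx": 0, "dy": 0, "dz": 0.067, "ax": 0, "ay": 0, "az": 0, "gripper": 0.75}
    - {"dx": 0, "dy": 0, "dz": 0.03, "ax": 0, "ay": 0, "az": 0, "gripper": 0.75}
    - {"dx": 0, "dy": 0, "dz": 0.01, "ax": 0, "ay": 0, "az": 0, "gripper": 0.75}
    - {"dx": 0, "dy": 0, "dz": 0, "ax": 0, "ay": 0, "az": 0, "gripper": 0.75}
    - {"dx": 0, "dy": 0, "dz": 0, "ax": 0, "ay": 0, "az": 0, "gripper": 0}
    - {"dx": 0, "dy": 0, "dz": 0, "ax": 0, "ay": 0, "az": 0, "gripper": 0}
    - {"dx": 0, "dy": 0, "dz": 0, "ax": 0, "ay": 0, "az": 0, "gripper": 0}
    - {"dx": 0, "dy": 0, "dz": 0, "ax": 0, "ay": 0, "az": 0, "gripper": 0}

```text
clock: 17.4
eef_pos: [659.6, -69.1, 32.6]
tool_rot: [3.142, 0.001, 3.046]
force: [0.8, 0.6, 5.0]
width: 38.6
gripper_force: 61.8
```

>>> step_arm:
  plan:
    - {"dx": 0, "dy": 0, "dz": -0.02, "ax": 0, "ay": 0, "az": 0, "gripper": 0}
    - {"dx": 0, "dy": 0, "dz": -0.06, "ax": 0, "ay": 0, "az": 0, "gripper": 0}
    - {"dx": 0, "dy": 0, "dz": -0.12, "ax": 0, "ay": 0, "az": 0, "gripper": 0}
    - {"dx": 0.065, "dy": -0.027, "dz": 0, "ax": 0, "ay": 0, "az": 0, "gripper": 0}
    - {"dx": 0.117, "dy": -0.048, "dz": 0, "ax": 0, "ay": 0, "az": 0, "gripper": 0}
    - {"dx": 0.13, "dy": -0.054, "dz": 0, "ax": 0, "ay": 0, "az": 0, "gripper": 0}
    - {"dx": 0.13, "dy": -0.054, "dz": 0, "ax": 0, "ay": 0, "az": 0, "gripper": 0}
    - {"dx": 0.117, "dy": -0.048, "dz": 0, "ax": 0, "ay": 0, "az": 0, "gripper": 0}
    - {"dx": 0.09, "dy": -0.038, "dz": 0, "ax": 0, "ay": 0, "az": 0, "gripper": 0}
    - {"dx": 0, "dy": 0, "dz": 0.1, "ax": 0, "ay": 0, "az": 0, "gripper": 0}
    - {"dx": 0, "dy": 0, "dz": 0.06, "ax": 0, "ay": 0, "az": 0, "gripper": 0}
    - {"dx": 0, "dy": 0, "dz": 0, "ax": 0, "ay": 0, "az": 0, "gripper": 0}
    - {"dx": 0, "dy": 0, "dz": 0, "ax": 0, "ay": 0, "az": 0, "gripper": 0}
    - {"dx": 0, "dy": 0, "dz": 0, "ax": 0, "ay": 0, "az": 0, "gripper": 0}

```text
clock: 19.15
eef_pos: [458.2, -130.9, 44.8]
tool_rot: [-3.141, 0.002, 3.046]
force: [0.5, -1.4, -1.3]
width: 38.5
gripper_force: 61.1
```

Run:
```python
from cell import ctrl
from h import *
s,d=wrist(ctrl)
print(find(d,(100,90,60),(125,255,255),38,300))
print(find(d,(100,90,60),(125,255,255),20,300))
print("grn",find(d,(65,90,40),(90,255,160),22,1500))
cv2.imwrite("pics/w4.png",cv2.resize(d["color"],(448,336))[:,:,::-1])
```

```text
[(456.8, -130.2, 81.2, 38.2, -5.4), (442.7, -201.8, 72.1, 33.8, -5.3)]
[(468.5, -131.4, 92.7, 43.7, -5.4), (452.4, -213.1, 82.3, 38.6, -5.3)]
grn [(505.2, -134.9, 59.6, 47.3, 85.3), (453.9, -172.5, 188.6, 141.0, 85.4)]
```

View pics/w4.png

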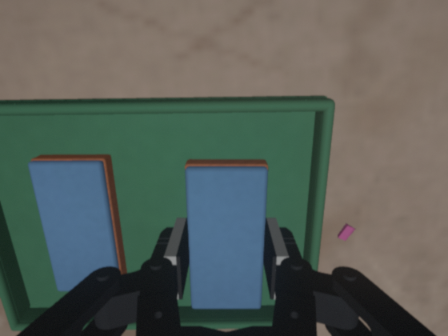

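The held tile (227,237) is clear of the tile already in the tray (78,225) and of the wall at (322,200). Lower and release.

>>> step_arm:
  plan:
    - {"dx": 0, "dy": 0, "dz": 0.02, "ax": 0, "ay": 0, "az": 0, "gripper": 0}
    - {"dx": 0, "dy": 0, "dz": 0.018, "ax": 0, "ay": 0, "az": 0, "gripper": 0}
    - {"dx": 0, "dy": 0, "dz": 0.009, "ax": 0, "ay": 0, "az": 0, "gripper": 0}
    - {"dx": 0, "dy": 0, "dz": 0.006, "ax": 0, "ay": 0, "az": 0, "gripper": 0}
    - {"dx": 0, "dy": 0, "dz": 0, "ax": 0, "ay": 0, "az": 0, "gripper": 0}
    - {"dx": 0, "dy": 0, "dz": 0, "ax": 0, "ay": 0, "az": 0, "gripper": 0}

```text
clock: 19.95
eef_pos: [457.6, -130.8, 28.7]
tool_rot: [-3.142, -0.001, 3.046]
force: [0.5, -0.6, -0.9]
width: 38.5
gripper_force: 61.2
```

>>> step_arm:
  plan:
    - {"dx": 0, "dy": 0, "dz": 0.003, "ax": 0, "ay": 0, "az": 0, "gripper": 0}
    - {"dx": 0, "dy": 0, "dz": 0, "ax": 0, "ay": 0, "az": 0, "gripper": 0.6}
    - {"dx": 0, "dy": 0, "dz": 0, "ax": 0, "ay": 0, "az": 0, "gripper": 0.6}
    - {"dx": 0, "dy": 0, "dz": 0, "ax": 0, "ay": 0, "az": 0, "gripper": 0.6}
    - {"dx": 0, "dy": 0, "dz": -0.03, "ax": 0, "ay": 0, "az": 0, "gripper": 0.6}
    - {"dx": 0, "dy": 0, "dz": -0.1, "ax": 0, "ay": 0, "az": 0, "gripper": 0.6}
    - {"dx": 0, "dy": 0, "dz": -0.15, "ax": 0, "ay": 0, "az": 0, "gripper": 0.6}
    - {"dx": 0, "dy": 0, "dz": 0, "ax": 0, "ay": 0, "az": 0, "gripper": 0.75}
    - {"dx": 0, "dy": 0, "dz": 0, "ax": 0, "ay": 0, "az": 0, "gripper": 0.75}

```text
clock: 21.08
eef_pos: [457.5, -131.1, 111.9]
tool_rot: [-3.141, -0.001, 3.045]
force: [0.7, -0.3, 1.0]
width: 63.8
gripper_force: 0.0
```

Run:
```python
from cell import ctrl
from h import *
s,d=wrist(ctrl)
print(find(d,(100,90,60),(125,255,255),20,300))
print("grn",find(d,(65,90,40),(90,255,160),22,1500))
print(s["eef_pos"],s["tool_rot"])
```

```text
[(457.6, -130.3, 81.4, 38.2, -5.5), (452.6, -213.5, 81.6, 38.1, -5.2)]
grn [(454.5, -172.5, 188.1, 140.3, 85.4)]
[ 457.48624263 -131.08924139  111.90199753] [-3.14149246e+00 -1.04774366e-03  3.04544046e+00]
```

Last tile, at (661,11).

>>> step_arm:
  plan:
    - {"dx": -0.063, "dy": 0.054, "dz": 0, "ax": 0, "ay": 0, "az": 0, "gripper": 0.75}
    - {"dx": -0.113, "dy": 0.097, "dz": 0, "ax": 0, "ay": 0, "az": 0, "gripper": 0.75}
    - {"dx": -0.126, "dy": 0.107, "dz": 0, "ax": 0, "ay": 0, "az": 0, "gripper": 0.75}
    - {"dx": -0.126, "dy": 0.107, "dz": 0, "ax": 0, "ay": 0, "az": 0, "gripper": 0.75}
    - {"dx": -0.113, "dy": 0.097, "dz": 0, "ax": 0, "ay": 0, "az": 0, "gripper": 0.75}
    - {"dx": -0.089, "dy": 0.075, "dz": 0, "ax": 0, "ay": 0, "az": 0, "gripper": 0.75}
    - {"dx": 0, "dy": 0, "dz": 0.1, "ax": 0, "ay": 0, "az": 0, "gripper": 0.75}
    - {"dx": 0, "dy": 0, "dz": 0.06, "ax": 0, "ay": 0, "az": 0, "gripper": 0.75}
    - {"dx": 0, "dy": 0, "dz": 0, "ax": 0, "ay": 0, "az": 0, "gripper": 0.75}
    - {"dx": 0, "dy": 0, "dz": 0, "ax": 0, "ay": 0, "az": 0, "gripper": 0.75}
    - {"dx": 0, "dy": 0, "dz": 0, "ax": 0, "ay": 0, "az": 0, "gripper": 0.75}

```text
clock: 22.5
eef_pos: [661.8, 11.2, 64.5]
tool_rot: [3.141, 0.0, 3.045]
force: [0.7, -0.0, -0.6]
width: 64.2
gripper_force: 0.0
```

>>> step_arm:
  plan:
    - {"dx": 0, "dy": 0, "dz": 0.066, "ax": 0, "ay": 0, "az": 0, "gripper": 0.75}
    - {"dx": 0, "dy": 0, "dz": 0.03, "ax": 0, "ay": 0, "az": 0, "gripper": 0.75}
    - {"dx": 0, "dy": 0, "dz": 0.009, "ax": 0, "ay": 0, "az": 0, "gripper": 0.75}
    - {"dx": 0, "dy": 0, "dz": 0, "ax": 0, "ay": 0, "az": 0, "gripper": 0.75}
    - {"dx": 0, "dy": 0, "dz": 0, "ax": 0, "ay": 0, "az": 0, "gripper": 0}
    - {"dx": 0, "dy": 0, "dz": 0, "ax": 0, "ay": 0, "az": 0, "gripper": 0}
    - {"dx": 0, "dy": 0, "dz": 0, "ax": 0, "ay": 0, "az": 0, "gripper": 0}
    - {"dx": 0, "dy": 0, "dz": 0, "ax": 0, "ay": 0, "az": 0, "gripper": 0}

```text
clock: 23.5
eef_pos: [661.6, 11.5, 32.6]
tool_rot: [3.141, -0.0, 3.046]
force: [-0.6, 0.2, 5.3]
width: 38.1
gripper_force: 61.4
```

>>> step_arm:
  plan:
    - {"dx": 0, "dy": 0, "dz": -0.02, "ax": 0, "ay": 0, "az": 0, "gripper": 0}
    - {"dx": 0, "dy": 0, "dz": -0.06, "ax": 0, "ay": 0, "az": 0, "gripper": 0}
    - {"dx": 0, "dy": 0, "dz": -0.12, "ax": 0, "ay": 0, "az": 0, "gripper": 0}
    - {"dx": 0, "dy": 0, "dz": 0, "ax": 0, "ay": 0, "az": 0.016, "gripper": 0}
    - {"dx": 0.068, "dy": 0.021, "dz": 0, "ax": 0, "ay": 0, "az": 0, "gripper": 0}
    - {"dx": 0.123, "dy": 0.038, "dz": 0, "ax": 0, "ay": 0, "az": 0, "gripper": 0}
    - {"dx": 0.137, "dy": 0.043, "dz": 0, "ax": 0, "ay": 0, "az": 0, "gripper": 0}
    - {"dx": 0.137, "dy": 0.043, "dz": 0, "ax": 0, "ay": 0, "az": 0, "gripper": 0}
    - {"dx": 0.123, "dy": 0.038, "dz": 0, "ax": 0, "ay": 0, "az": 0, "gripper": 0}
    - {"dx": 0.095, "dy": 0.03, "dz": 0, "ax": 0, "ay": 0, "az": 0, "gripper": 0}
    - {"dx": 0, "dy": 0, "dz": 0.1, "ax": 0, "ay": 0, "az": 0, "gripper": 0}
    - {"dx": 0, "dy": 0, "dz": 0.06, "ax": 0, "ay": 0, "az": 0, "gripper": 0}
    - {"dx": 0, "dy": 0, "dz": 0, "ax": 0, "ay": 0, "az": 0, "gripper": 0}
    - {"dx": 0, "dy": 0, "dz": 0, "ax": 0, "ay": 0, "az": 0, "gripper": 0}
    - {"dx": 0, "dy": 0, "dz": 0, "ax": 0, "ay": 0, "az": 0, "gripper": 0}

```text
clock: 25.38
eef_pos: [466.0, 99.6, 44.9]
tool_rot: [3.141, -0.0, 3.02]
force: [-0.3, 0.3, -1.0]
width: 38.4
gripper_force: 60.7
```

Run:
```python
from cell import ctrl
from h import *
s,d=wrist(ctrl)
print(find(d,(100,90,60),(125,255,255),38,300))
print(find(d,(100,90,60),(125,255,255),20,300))
print("yel",find(d,(18,150,60),(30,255,255),22,1500))
```

```text
[(463.3, 172.1, 71.2, 33.2, -7.0), (464.5, 100.2, 80.4, 37.7, -7.2)]
[(474.8, 180.9, 81.3, 37.9, -7.0), (476.2, 98.8, 91.8, 43.1, -7.2)]
yel [(470.6, 142.0, 189.4, 141.6, 82.8), (514.0, 94.1, 59.2, 46.4, 85.2)]
```

Positions are as planned: the held tile is at y=100, and its neighbour is at y=181. Lower and release.

>>> step_arm:
  plan:
    - {"dx": 0, "dy": 0, "dz": 0.02, "ax": 0, "ay": 0, "az": 0, "gripper": 0}
    - {"dx": 0, "dy": 0, "dz": 0.018, "ax": 0, "ay": 0, "az": 0, "gripper": 0}
    - {"dx": 0, "dy": 0, "dz": 0.009, "ax": 0, "ay": 0, "az": 0, "gripper": 0}
    - {"dx": 0, "dy": 0, "dz": 0.006, "ax": 0, "ay": 0, "az": 0, "gripper": 0}
    - {"dx": 0, "dy": 0, "dz": 0.002, "ax": 0, "ay": 0, "az": 0, "gripper": 0}
    - {"dx": 0, "dy": 0, "dz": 0, "ax": 0, "ay": 0, "az": 0, "gripper": 0}

```text
clock: 26.18
eef_pos: [465.2, 99.6, 28.5]
tool_rot: [-3.141, -0.001, 3.021]
force: [-2.6, -0.6, 9.6]
width: 38.8
gripper_force: 62.1
```

>>> step_arm:
  plan:
    - {"dx": 0, "dy": 0, "dz": 0, "ax": 0, "ay": 0, "az": 0, "gripper": 0.6}
    - {"dx": 0, "dy": 0, "dz": 0, "ax": 0, "ay": 0, "az": 0, "gripper": 0.6}
    - {"dx": 0, "dy": 0, "dz": 0, "ax": 0, "ay": 0, "az": 0, "gripper": 0.6}
    - {"dx": 0, "dy": 0, "dz": -0.03, "ax": 0, "ay": 0, "az": 0, "gripper": 0.6}
    - {"dx": 0, "dy": 0, "dz": -0.1, "ax": 0, "ay": 0, "az": 0, "gripper": 0.6}
    - {"dx": 0, "dy": 0, "dz": -0.18, "ax": 0, "ay": 0, "az": 0, "gripper": 0.6}
    - {"dx": 0, "dy": 0, "dz": -0.15, "ax": 0, "ay": 0, "az": 0, "gripper": 0.75}
    - {"dx": 0, "dy": 0, "dz": 0, "ax": 0, "ay": 0, "az": 0, "gripper": 0.75}
    - {"dx": 0, "dy": 0, "dz": 0, "ax": 0, "ay": 0, "az": 0, "gripper": 0.75}

```text
clock: 27.3
eef_pos: [465.2, 99.1, 165.8]
tool_rot: [-3.141, -0.001, 3.02]
force: [-0.0, -0.3, -0.4]
width: 63.8
gripper_force: 0.0
```

Run:
```python
from cell import ctrl
from h import *
s,d=wrist(ctrl);t=ctrl.get_image("scene")
print(find(d,(100,90,60),(125,255,255),20,300))
print("yel",find(d,(18,150,60),(30,255,255),22,1500)); print(s["eef_pos"],s["width"])
print("scene",find(t,(100,90,60),(125,255,255),20,60))
cv2.imwrite("pics/s5.png",np.hstack([d["color"][:,:,::-1],cv2.resize(t["color"],(240,180))[:,:,::-1].repeat(1,0) if 0 else np.zeros((420,0,3),np.uint8)]))
cv2.imwrite("pics/s6.png",t["color"][:,:,::-1])
```

```text
[(474.9, 181.2, 79.0, 36.8, -6.9), (465.0, 99.9, 79.2, 36.7, -7.2), (464.1, -111.3, 79.7, 19.6, -20.9)]
yel [(471.9, 141.7, 189.1, 141.2, 83.1)]
[465.24389475  99.08260275 165.76069316] 63.757665676921896
scene [(474.1, 181.4, 80.2, 35.2, -6.7), (463.6, 100.0, 78.5, 35.2, -7.2), (456.4, -130.2, 80.7, 35.6, -5.9), (451.0, -213.9, 79.6, 36.2, -6.1)]
```

View pics/s6.png

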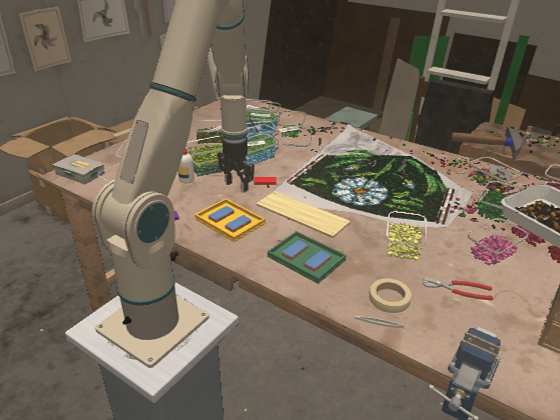

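The scene view shows two tiles flat in the yellow tray (221,214)/(238,223) and two in the green tray (297,248)/(317,260). The bottle and tape haven't moved, and the gripper is clear.

```bash
python3 -c "
from cell import ctrl
print(ctrl.finish_job())"
```

```text
the job is handed in; nothing more can be done
None
```

I dealt the four blue tiles in the order green, yellow, green, yellow, two flat in each tray, and handed the job in at about 27 s; the hand-in call returned no verdict.

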